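# Put the rail cuts away in order of length

### The arm

A 6-joint arm with a two-finger parallel gripper is mounted at the origin on the work surface. World frame = base frame: x ahead of the robot, y to its left, z up, the work surface at z = 0. Lengths are in m, angles in degrees, forces in N, time in s.
With the tool pointing down it reaches from about 0.25 to 0.725 m from the base axis. Payload 4 kg.
Tool frame: the origin (TCP) lies between the finger pads; the fingertips stand 8 mm ahead of it and the grasp point (between the pads) lies 11 mm behind it (manip.tips_ahead is the distance from the TCP to the fingertips, in m); z points along the fingers, x is the direction in which the jaws open and shut, and the axes are right-handed (so a half turn about z gives the same grasp; the last joint's range is limited). The gripper opens to 85 mm and grips with 20 to 120 N. Pads are 22 mm wide; open, the fingers measure 114 mm over their backs; the gripper's body (76 mm by 85 mm) begins 54 mm behind the grasp point. The pads swing forward as they close: fully open they stand 13 mm farther back than shut.
Start: joints at [-76.031, 13.785, 0.286, 76.501, 0, 90], TCP at [0.121, -0.485, 0.204] pointing down, gripper open.
Joint ranges: [-155.79, 155.79], [-60.16, 107.12], [-62.33, 73.08], [-114, 123.19], [-81.49, 82.49], [-180, 180]. Speed limits (degrees/s): [159.86, 159.86, 180, 180, 180, 180].

### API

Orientations are given as a 3x3 rotation matrix whose columns are the frame's x, y, z axes.
In Python, from rig import manip, cams gives the robot as it stands. The module is installed in compiled form; this text tells all that it offers. Calls block until the motion is done:
- manip.move_ptp(position, orientation): joint-space move of the TCP to a pose.
- manip.move_l(position, orientation=None, max_speed=0.15): straight line of the TCP; orientation=None keeps the orientation; max_speed is the mean speed in m/s.
- manip.move_j(angles): joint-space move.
- manip.command_gripper(opening, newtons=None): finger opening in m; newtons is the grip in N (None keeps the last); returns when the fingers have stopped.
- manip.hold(seconds).
- manip.ik(position, orientation): joint angles nearest the present ones, or None.
- cams.grab_frame(name): name is "scene" or "top"; returns (picture, depth): 400x640x3 uint8, red, green, blue; 400x640 float32, m along the optical axis (not along the pixel's ray), 0 where there is no reading.
- cams.camera_model(name): a dict with "fovy" (degrees; the focal length in pixels is half the picture's height over the tangent of half this angle, whatever the lens; pixels are square), "cx", "cy" (the principal point, pixels), "distortion" ([k1, k2, p1, p2, k3] as OpenCV has them; the pictures are not rectified), "world_from_camera" (4x4, takes a point from camera to world coordinates). Camera axes: x right, y down, z forward; pixel columns grow to the right and rows downward; lengths in m; the calibration is good to about 2 mm. A picture is of the moment at which its call begins. camera_model takes no time and is no camera call.
A pose or a line that the arm cannot do raises manip.MotionError and nothing moves.
- manip.close_job(): hands the job in, once; it reports no verdict.
Readings, each from a call of its own:
- manip.read_time(): time.
- manip.read_joint_positions(): joint angles.
- manip.read_dq(): joint speeds.
- manip.read_joint_efforts(): joint torques, N m.
- manip.read_tcp_pos(): TCP position.
- manip.read_tcp_rot(): TCP orientation.
- manip.read_wrist_force(): force on the tool from outside, world axes, zero at the start.
- manip.read_torque(): the same for the moment, N m.
- manip.read_opening(): finger opening in m.
Only numpy, scipy, OpenCV 4.12 (cv2) and the standard library are available. Lean on these libraries where they do the work, as an engineer would, in place of code of your own. Each camera call takes 0.05 s, during which the arm holds its last target.

### The job

The rail-cut tray on the packing bench already holds the longest and the shortest cut of slotted aluminium rail, one in each outer lane. Lay the four loose cuts lying on the bench in the four empty lanes between them, one to a lane, so that the lengths step down in order from the longest cut to the shortest; each must lie flat and straight along the middle of its black strip with one end up to the back stop (a gap of under a centimetre is fine). Leave the two cuts already put away as they are, and let go of everything at the end.

Things in the scene. Friction and masses are not known exactly. Their poses are not given: they have to be found in the camera images.
- mid65 (a point): loose cut of slotted aluminium rail lying flat on the bench, square section 20 x 20 mm, 65 mm long, 32.5 g (may vary by a third); the point is its centre, half-way up (10 mm above what it lies on) and half-way along; x axis along its length, both ends alike
- mid95 (a point): loose cut of slotted aluminium rail lying flat on the bench, square section 20 x 20 mm, 95 mm long, 47.5 g (may vary by a third); the point is its centre, half-way up (10 mm above what it lies on) and half-way along; x axis along its length, both ends alike
- mid125 (a point): loose cut of slotted aluminium rail lying flat on the bench, square section 20 x 20 mm, 125 mm long, 62.5 g (may vary by a third); the point is its centre, half-way up (10 mm above what it lies on) and half-way along; x axis along its length, both ends alike
- mid155 (a point): loose cut of slotted aluminium rail lying flat on the bench, square section 20 x 20 mm, 155 mm long, 77.5 g (may vary by a third); the point is its centre, half-way up (10 mm above what it lies on) and half-way along; x axis along its length, both ends alike
- mid175 (a point): the longest cut of the same 20 x 20 mm rail, 175 mm long, already put away in one of the tray's two outer lanes with one end 3 mm off the back stop; which outer lane changes from time to time; the point is its centre, half-way up and half-way along; x axis along its length; to be left as it is
- mid40 (a point): the shortest cut of the same 20 x 20 mm rail, 40 mm long, already put away in one of the tray's two outer lanes with one end 3 mm off the back stop; which outer lane changes from time to time; the point is its centre, half-way up and half-way along; x axis along its length; to be left as it is
- lane1: empty lane 1 of 4, counted from the fixed tray's left (+y) side: a black rubber strip 24 x 180 mm, its top 14 mm above the bench. Origin on the strip's top, on its centre line, at the back stop's front face; x axis along the lane to the stop (away from the robot), y left, z up. Lanes are 50 mm apart; an outer lane lies beyond each of lanes 1 and 4
- lane2: empty lane 2 of 4, counted from the fixed tray's left (+y) side: a black rubber strip 24 x 180 mm, its top 14 mm above the bench. Origin on the strip's top, on its centre line, at the back stop's front face; x axis along the lane to the stop (away from the robot), y left, z up. The back stop stands 22 mm above the strips, the tray's side cheeks 8 mm
- lane3: empty lane 3 of 4, counted from the fixed tray's left (+y) side: a black rubber strip 24 x 180 mm, its top 14 mm above the bench. Origin on the strip's top, on its centre line, at the back stop's front face; x axis along the lane to the stop (away from the robot), y left, z up. No walls between lanes; the plywood there is 2 mm lower than the strips
- lane4: empty lane 4 of 4, counted from the fixed tray's left (+y) side: a black rubber strip 24 x 180 mm, its top 14 mm above the bench. Origin on the strip's top, on its centre line, at the back stop's front face; x axis along the lane to the stop (away from the robot), y left, z up. The tray's plywood base is 200 mm deep, 308 mm wide
Not all that is in view belongs to the job. What is shaped like the part that bears mid155 but purple is not meant. What is shaped like the part that bears mid65 but brown is not meant.

How it is judged:
By the outcome, as a careful person would: the job done as asked, in the order asked, and still so for the second after the job is handed in, with the robot touching nothing.
It also fails if it takes over 96 s, if anything falls off the work surface, if the arm or the gripper's body presses on something with over 40 N, if the wrist force passes 120 N, or if a joint passes its speed limit or range.

## Working session

There is one attempt and no reset: what is moved stays moved. The work goes in short steps, each a Python script; the robot and the scene stay as the last script left them, time stands still between calls to the robot, and variables do not carry over. Pictures are saved under pics/ and viewed, and the job is handed in when it is done.

```bash
mkdir -p pics; ls; python3 - <<'E'
from rig import manip, cams
import cv2,numpy as np
for n in("top","scene"):
    p,d=cams.grab_frame(n); cv2.imwrite(f"pics/{n}0.png",p[:,:,::-1]); np.savez(f"{n}0.npz",p=p,d=d)
    m=cams.camera_model(n); print(n,m)
print(manip.read_time(),manip.tips_ahead)
E
```

```text
pics
top {'fovy': 47.99035162335463, 'cx': 325.9115744800302, 'cy': 199.14814363977945, 'distortion': array([-0.07575652,  0.        ,  0.        ,  0.        ,  0.        ]), 'world_from_camera': array([[ 0.02507751, -0.99819231,  0.05461888,  0.38292304],
       [-0.99965032, -0.02549757, -0.00700743,  0.02335633],
       [ 0.00838741, -0.05442406, -0.99848269,  1.3562606 ],
       [ 0.        ,  0.        ,  0.        ,  1.        ]])}
scene {'fovy': 50.94587997629315, 'cx': 314.4436265448901, 'cy': 198.52798401186467, 'distortion': array([-0.09596994,  0.        ,  0.        ,  0.        ,  0.        ]), 'world_from_camera': array([[-0.75943585,  0.50315454, -0.41242295,  0.89846664],
       [ 0.65043082,  0.60087833, -0.46463424,  0.54520234],
       [ 0.01403319, -0.6211125 , -0.78359577,  0.91289482],
       [ 0.        ,  0.        ,  0.        ,  1.        ]])}
0.1 0.008
```

View pics/top0.png

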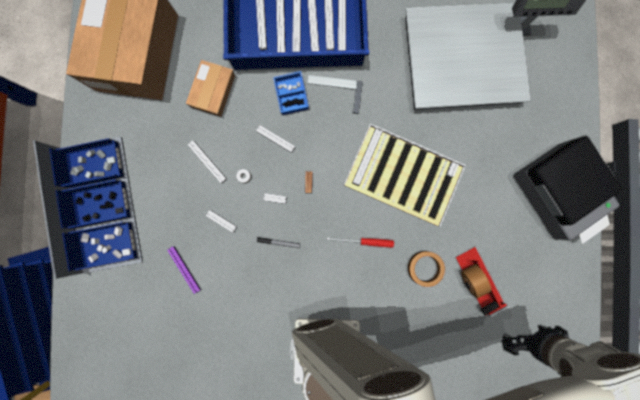

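View pics/scene0.png

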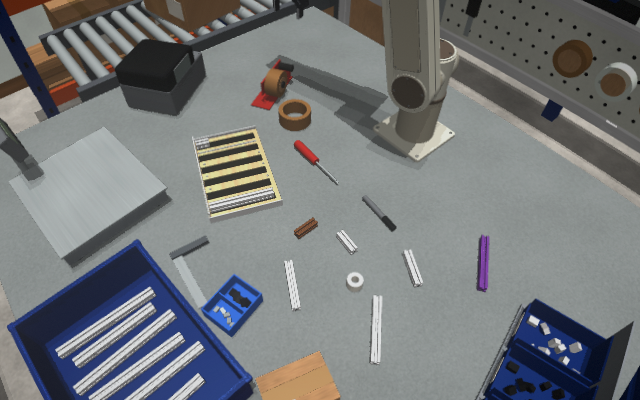

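The top view shows the tray at about (405,173). Its 175 cut is in the left (+y) outer lane and the 40 cut is in the right one, so lanes 1 to 4 take 155, 125, 95 and 65. The loose white cuts are near (207,161), (276,138), (221,221) and (275,198). Next I'll measure them in both views.

```bash
cat > h.py <<'E'
import numpy as np,cv2
from rig import manip,cams
def KD(n):
    m=cams.camera_model(n); f=200/np.tan(np.radians(m["fovy"]/2))
    return np.array([[f,0,m["cx"]],[0,f,m["cy"]],[0,0,1]]),m["distortion"],m["world_from_camera"]
def cast(n,uv,z):
    K,D,T=KD(n); u=cv2.undistortPoints(np.asarray(uv,float).reshape(-1,1,2),K,D).reshape(-1,2)
    r=np.c_[u,np.ones(len(u))]@T[:3,:3].T; t=(z-T[2,3])/r[:,2]
    return T[:3,3]+t[:,None]*r
def proj(n,P):
    K,D,T=KD(n); R=T[:3,:3].T; tv=-R@T[:3,3]
    return cv2.projectPoints(np.asarray(P,float).reshape(-1,1,3),cv2.Rodrigues(R)[0],tv,K,D)[0].reshape(-1,2)
def maskpts(n,mask,z):
    v,u=np.nonzero(mask); return cast(n,np.c_[u,v],z)[:,:2]
def axis(P):
    c=P.mean(0); w,V=np.linalg.eigh(np.cov((P-c).T)); a=V[:,1]
    q=(P-c)@V[:,::-1]
    return c,a,np.sqrt(12*w[::-1])
E
python3 - <<'E'
from h import *
for n in("top","scene"):
    z=np.load(n+"0.npz"); p,d=z["p"],z["d"]
    hsv=cv2.cvtColor(p,cv2.COLOR_RGB2HSV)
    wh=((hsv[...,1]<40)&(hsv[...,2]>(175 if n=="top" else 165))).astype(np.uint8)
    bl=(hsv[...,2]<75).astype(np.uint8)
    for nm,m,zz in(("white",wh,.02),("black",bl,.014)):
        k,L,S,C=cv2.connectedComponentsWithStats(m,connectivity=8)
        for i in range(1,k):
            if 20<S[i,4]<700:
                P=maskpts(n,L==i,zz); c,a,s=axis(P)
                if np.hypot(*c)<.75 and c[0]>.1: print(n,nm,np.round(C[i]),S[i,4],"c",c.round(4),"ang",np.degrees(np.arctan2(a[1],a[0])).round(1),"size",s.round(4))
t=np.load("top0.npz")["p"]; s=np.load("scene0.npz")["p"]
cv2.imwrite("pics/traytop.png",cv2.resize(t[110:235,330:480],None,fx=4.5,fy=4.5,interpolation=cv2.INTER_NEAREST)[:,:,::-1])
cv2.imwrite("pics/trayscene.png",cv2.resize(s[115:230,180:300],None,fx=5,fy=5,interpolation=cv2.INTER_NEAREST)[:,:,::-1])
cv2.imwrite("pics/loosescene.png",cv2.resize(s[210:380,260:500],None,fx=3.3,fy=3.3,interpolation=cv2.INTER_NEAREST)[:,:,::-1])
cv2.imwrite("pics/loosetop.png",cv2.resize(t[110:300,160:320],None,fx=3,fy=3,interpolation=cv2.INTER_NEAREST)[:,:,::-1])
E
```

```text
top white [275. 138.] 304 c [0.6373 0.1724] ang 60.1 size [0.1248 0.0223]
top white [357. 153.] 107 c [ 0.5974 -0.0771] ang 158.0 size [0.2022 0.0054]
top white [367. 156.] 446 c [ 0.5887 -0.1068] ang 157.7 size [0.1755 0.0233]
top white [374. 161.] 156 c [ 0.5744 -0.1273] ang 158.0 size [0.1797 0.008 ]
top white [206. 161.] 381 c [0.5609 0.3775] ang -137.7 size [0.1552 0.0225]
top white [434. 151.] 52 c [ 0.6098 -0.3085] ang 68.0 size [0.1096 0.0052]
top white [459. 162.] 21 c [ 0.5781 -0.3864] ang 67.8 size [0.0441 0.005 ]
top white [435. 187.] 136 c [ 0.5005 -0.312 ] ang 158.0 size [0.1751 0.0072]
top white [453. 169.] 90 c [ 0.5569 -0.3673] ang 159.3 size [0.0388 0.0213]
top white [242. 175.] 132 c [0.5218 0.2658] ang 116.7 size [0.0402 0.0381]
top white [460. 176.] 42 c [ 0.5373 -0.3887] ang 156.9 size [0.0592 0.0075]
top white [453. 194.] 41 c [ 0.4818 -0.3667] ang 158.8 size [0.054  0.0079]
top white [274. 198.] 172 c [0.4565 0.1686] ang 83.2 size [0.0664 0.023 ]
top white [443. 217.] 34 c [ 0.4115 -0.3375] ang 159.0 size [0.0533 0.0078]
top white [220. 221.] 235 c [0.3838 0.3
[... 2789 characters left out ...]
 0.0208]
scene black [235. 176.] 355 c [ 0.546 -0.196] ang 158.1 size [0.1771 0.0219]
scene black [238. 189.] 399 c [ 0.5646 -0.15  ] ang 158.0 size [0.1785 0.0228]
scene black [384. 219.] 146 c [0.3301 0.1828] ang 87.9 size [0.1108 0.0181]
scene black [234. 207.] 27 c [ 0.6104 -0.1043] ang 157.9 size [0.0754 0.0032]
scene black [302. 233.] 43 c [0.5236 0.0775] ang 169.4 size [0.0504 0.0175]
scene black [480. 250.] 38 c [0.2112 0.4088] ang -144.2 size [0.0701 0.0053]
scene black [478. 276.] 34 c [0.2756 0.4502] ang -145.5 size [0.0835 0.0032]
scene black [524. 311.] 25 c [0.2685 0.5803] ang -175.6 size [0.0404 0.0047]
scene black [541. 329.] 25 c [0.2772 0.6333] ang 56.8 size [0.0221 0.0068]
```

View pics/traytop.png

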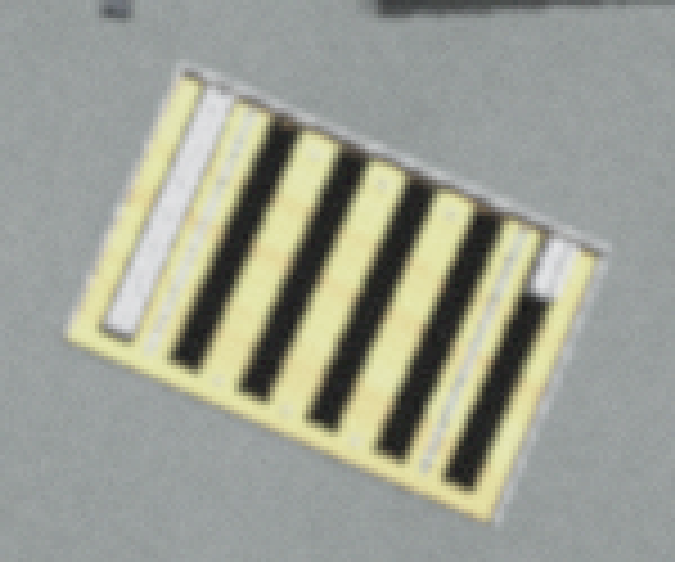

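View pics/trayscene.png

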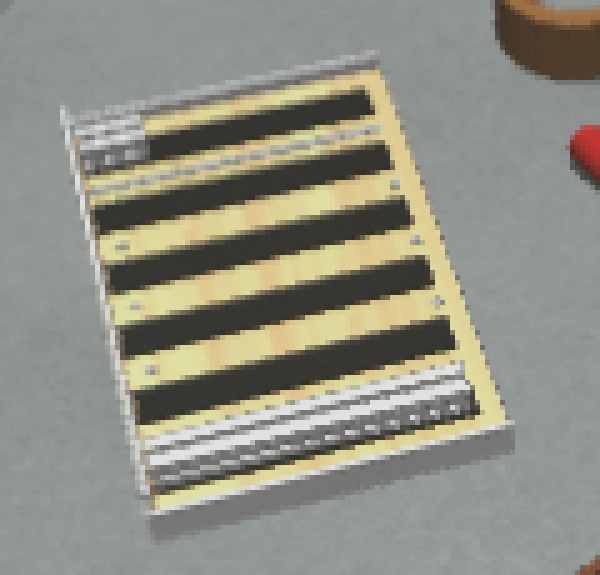

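View pics/loosetop.png

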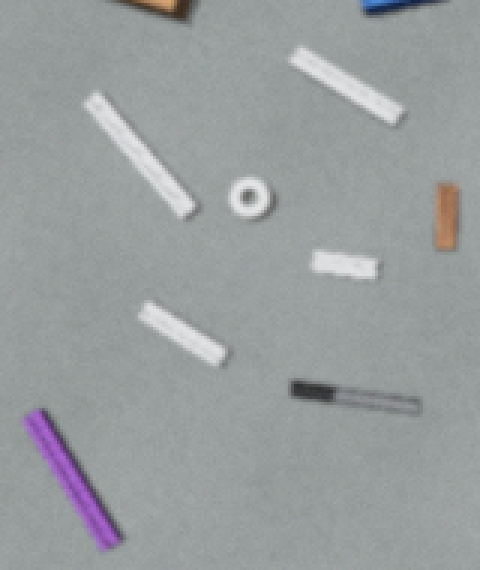

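View pics/loosescene.png

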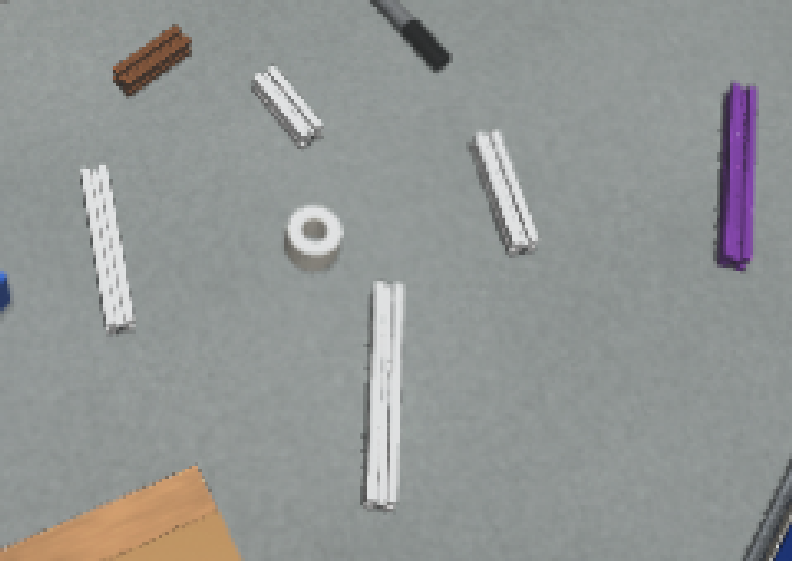

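Both views agree to within a constant offset of about (-3,+2.5) mm, which is calibration error. I'll use the average, then check the bias with the first rail held over its lane before releasing it.

```bash
cat >> h.py <<'E'
RA={155:(.5602,.3784,-137.6),125:(.6362,.1740,60.05),95:(.3822,.3279,59.4),65:(.4546,.1690,82.8)}
LANE={155:1,125:2,95:3,65:4}
M=np.array([.5382,-.22035]); A=-22.05
U=np.array([np.cos(np.radians(A)),np.sin(np.radians(A))]); V=np.array([-U[1],U[0]])
def rot(railang):
    t=np.radians(railang+90); c,s=np.cos(t),np.sin(t)
    return np.array([[c,s,0],[s,-c,0],[0,0,-1.]])
def best(pos,ang):
    q0=np.array(manip.read_joint_positions()); o=[]
    for a in(ang,ang+180):
        q=manip.ik(pos,rot(a))
        if q is not None: o.append((abs(np.array(q)-q0).max(),a))
    print(o); return rot(min(o)[1])
def target(L,gap=.0045,bias=(0,0)):
    o=M+U*.09+(2.5-LANE[L])*.05*V
    return o-U*(gap+L/2000)+np.array(bias)
def pick(L,bias=(0,0)):
    x,y,a=RA[L]; x+=bias[0]; y+=bias[1]
    R=best([x,y,.10],a)
    manip.move_ptp([x,y,.10],R); manip.command_gripper(.045,40)
    manip.move_l([x,y,.011],R,.15); print("down",manip.read_tcp_pos(),np.round(manip.read_wrist_force(),2))
    manip.command_gripper(.0,40); print("open",manip.read_opening(),np.round(manip.read_wrist_force(),2))
    manip.move_l([x,y,.10],R,.2); print("up",manip.read_opening(),manip.read_time())
def over(L,bias=(0,0),z=.10):
    t=target(L,bias=bias); R=best([*t,z],A)
    manip.move_ptp([*t,z],R)
    return t,R
E
python3 - <<'E'
from h import *
pick(155)
t,R=over(155); manip.move_l([*t,.031],None,.15)
print(t,manip.read_tcp_pos(),manip.read_opening(),manip.read_time(),np.round(manip.read_wrist_force(),2))
for n in("top","scene"):
    p,d=cams.grab_frame(n); np.savez(f"{n}1.npz",p=p,d=d)
    c=p[90:260,310:500] if n=="top" else p[90:250,160:320]
    cv2.imwrite(f"pics/{n}1.png",cv2.resize(c,None,fx=3.5,fy=3.5,interpolation=cv2.INTER_NEAREST)[:,:,::-1])
E
```

```text
[(np.float64(110.07085872572736), -137.6), (np.float64(110.07085872572736), 42.400000000000006)]
down [0.56078859 0.37884491 0.01183092] [-0.12 -0.76  0.36]
open 0.00046137793919929436 [ 0.54 -0.8  -0.19]
up -0.00015571676868817713 5.8083
[(np.float64(164.59715484082676), -22.05), (np.float64(344.59715484082676), 157.95)]
[ 0.57377102 -0.15383908] [ 0.57425965 -0.15371274  0.03142783] -4.298232894877606e-05 8.85 [ 0.38 -0.81 -0.21]
```

The gripper closed to 0, so it missed the rail. I'll look at the picture.

```bash
python3 - <<'E'
from h import *
p=np.load("top1.npz")["p"]
cv2.imwrite("pics/top1b.png",cv2.resize(p[80:300,140:500],None,fx=2.2,fy=2.2)[:,:,::-1])
p=np.load("scene1.npz")["p"]
cv2.imwrite("pics/scene1b.png",p[:,:,::-1])
E
```

```text
(no output)
```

View pics/top1b.png

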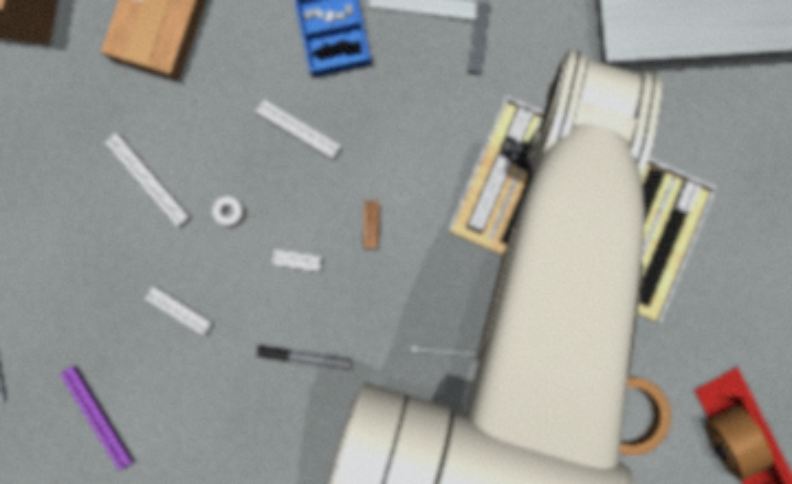

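View pics/scene1b.png

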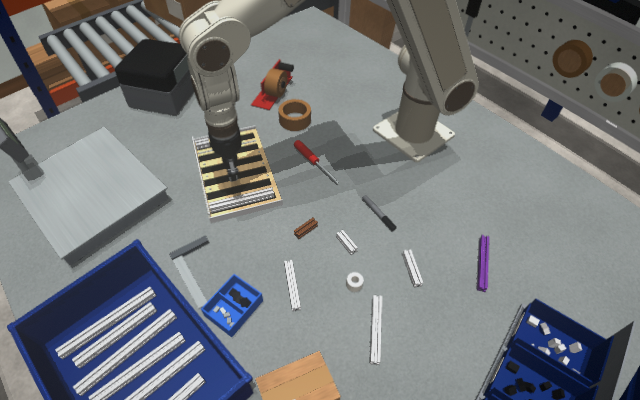

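```bash
python3 - <<'E'
from h import *
print(proj("scene",[[.574,-.154,.031],[.574,-.154,.1]]),proj("top",[[.574,-.154,.031],[.574,-.154,.1]]))
print(manip.read_tcp_pos(),manip.read_tcp_rot(),manip.read_joint_positions(),manip.read_opening())
p=np.load("scene1.npz")["p"]
cv2.imwrite("pics/scene1c.png",cv2.resize(p[90:220,180:300],None,fx=4.5,fy=4.5)[:,:,::-1])
E
```

```text
[[234.13212705 185.56281778]
 [230.59962943 168.58336117]] [[383.35333182 160.81903949]
 [386.66893    157.41341779]]
[ 0.57510536 -0.15405226  0.03247058] [[ 3.75244042e-01  9.26922016e-01  2.73606677e-03]
 [ 9.26925976e-01 -3.75243582e-01 -6.98823457e-04]
 [ 3.78936649e-04  2.79836070e-03 -9.99996013e-01]] [-1.49967025e+01  3.13126271e+01 -2.20337853e-01  5.83052483e+01
  1.88915947e-03  7.04272912e+00] 0.0001721180013088242
```

View pics/scene1c.png

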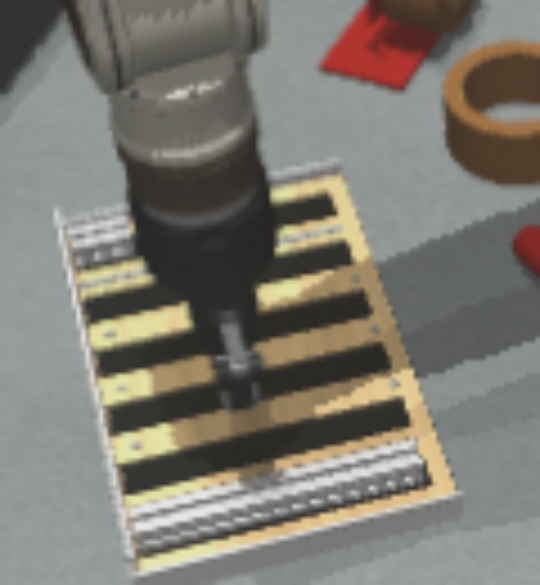

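```bash
python3 - <<'E'
from h import *
z=np.load("scene1.npz"); p,d=z["p"],z["d"]; K,D,T=KD("scene")
def pt(u,v):
    x=cv2.undistortPoints(np.array([[[u,v]]],float),K,D).ravel(); return T[:3,:3]@(d[v,u]*np.array([x[0],x[1],1]))+T[:3,3]
for v in range(150,194,2): print(v,[pt(u,v).round(3).tolist() for u in(228,233,238)])
E
```

```text
150 [[0.587, -0.119, 0.203], [0.575, -0.118, 0.197], [0.481, -0.277, 0.015]]
152 [[0.588, -0.119, 0.197], [0.576, -0.117, 0.191], [0.486, -0.269, 0.016]]
154 [[0.588, -0.121, 0.19], [0.576, -0.119, 0.183], [0.489, -0.265, 0.012]]
156 [[0.59, -0.119, 0.186], [0.578, -0.116, 0.18], [0.493, -0.261, 0.009]]
158 [[0.59, -0.121, 0.177], [0.58, -0.114, 0.176], [0.498, -0.253, 0.01]]
160 [[0.592, -0.12, 0.172], [0.582, -0.113, 0.171], [0.505, -0.241, 0.016]]
162 [[0.594, -0.119, 0.167], [0.583, -0.112, 0.165], [0.506, -0.241, 0.009]]
164 [[0.595, -0.119, 0.161], [0.579, -0.125, 0.145], [0.513, -0.23, 0.013]]
166 [[0.586, -0.141, 0.129], [0.588, -0.106, 0.159], [0.516, -0.226, 0.01]]
168 [[0.586, -0.143, 0.12], [0.591, -0.104, 0.156], [0.521, -0.218, 0.012]]
170 [[0.602, -0.11, 0.151], [0.594, -0.1, 0.154], [0.581, -0.098, 0.147]]
172 [[0.606, -0.104, 0.152], [0.597, -0.095, 0.153], [0.529, -0.206, 0.011]]
174 [[0.603, -0.114, 0.134], [0.596, -0.099, 0.142], [0.535, -0.196, 0.014]]
176 [[0.583, -0.16, 0.072], [0.577, -0.142, 0.083], [0.54, -0.189, 0.015]]
178 [[0.565, -0.203, 0.013], [0.579, -0.141, 0.077], [0.543, -0.184, 0.013]]
180 [[0.569, -0.198, 0.012], [0.579, -0.143, 0.067], [0.548, -0.178, 0.014]]
182 [[0.573, -0.191, 0.012], [0.563, -0.181, 0.014], [0.551, -0.173, 0.012]]
184 [[0.576, -0.187, 0.01], [0.567, -0.175, 0.013], [0.555, -0.168, 0.011]]
186 [[0.582, -0.176, 0.015], [0.57, -0.171, 0.01], [0.559, -0.162, 0.011]]
188 [[0.585, -0.172, 0.013], [0.575, -0.162, 0.014], [0.564, -0.154, 0.013]]
190 [[0.59, -0.165, 0.014], [0.58, -0.155, 0.015], [0.568, -0.148, 0.012]]
192 [[0.594, -0.158, 0.015], [0.583, -0.151, 0.013], [0.571, -0.145, 0.009]]
```

```bash
cat > tip.py <<'E'
from h import *
def tip(n="scene"):
    p,d=cams.grab_frame(n); K,D,T=KD("scene")
    t=manip.read_tcp_pos(); v,u=np.mgrid[0:400,0:640]
    x=cv2.undistortPoints(np.c_[u.ravel(),v.ravel()].reshape(-1,1,2).astype(float),K,D).reshape(-1,2)
    X=(np.c_[x,np.ones(len(x))]*d.ravel()[:,None])@T[:3,:3].T+T[:3,3]
    m=(np.hypot(X[:,0]-t[0],X[:,1]-t[1])<.05)&(X[:,2]>.04)&(X[:,2]<.25)
    Q=X[m]; 
    for lo in np.arange(.04,.2,.01):
        s=Q[(Q[:,2]>=lo)&(Q[:,2]<lo+.01)]
        if len(s): print(round(lo,2),len(s),s.mean(0).round(3),(s.max(0)-s.min(0)).round(3))
    return p
E
python3 - <<'E'
from tip import *
print(manip.read_time(),manip.read_tcp_pos())
p=tip(); cv2.imwrite("pics/s2.png",cv2.resize(p[90:220,180:300],None,fx=4.5,fy=4.5)[:,:,::-1])
E
```

```text
8.95 [ 0.57510536 -0.15405226  0.03247058]
0.05 2 [ 0.574 -0.149  0.059] [0.016 0.006 0.002]
0.06 11 [ 0.577 -0.147  0.064] [0.021 0.009 0.007]
0.07 20 [ 0.578 -0.144  0.075] [0.02  0.015 0.009]
0.08 12 [ 0.579 -0.142  0.084] [0.011 0.008 0.008]
0.1 7 [ 0.59  -0.138  0.108] [0.01  0.027 0.005]
0.11 5 [ 0.585 -0.136  0.114] [0.019 0.032 0.008]
0.12 31 [ 0.582 -0.136  0.126] [0.037 0.055 0.01 ]
0.13 12 [ 0.58  -0.14   0.135] [0.029 0.02  0.009]
0.14 24 [ 0.585 -0.127  0.146] [0.036 0.037 0.009]
0.15 26 [ 0.586 -0.128  0.156] [0.036 0.038 0.009]
0.16 62 [ 0.585 -0.125  0.165] [0.038 0.042 0.01 ]
0.17 33 [ 0.588 -0.12   0.174] [0.02  0.028 0.01 ]
0.18 33 [ 0.587 -0.12   0.186] [0.043 0.019 0.01 ]
0.19 77 [ 0.586 -0.126  0.195] [0.061 0.054 0.01 ]
```

View pics/s2.png

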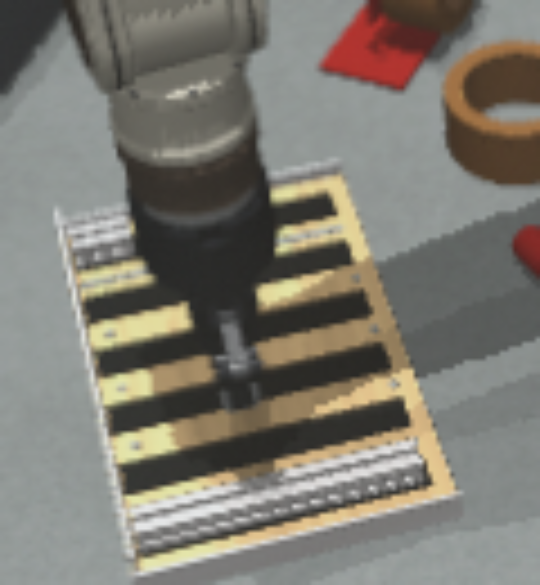

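The depth readings put the fingertips near z≈0.058 with the TCP reading 0.032, about 33 mm higher than described. I'll check this over the rail at several openings and heights before going lower.

```bash
python3 - <<'E'
from tip import *
manip.move_l([.574,-.154,.10],None,.2)
x,y,a=RA[155]; R=best([x,y,.06],a); manip.move_ptp([x,y,.06],R)
for o in(0,.045,.085):
    manip.command_gripper(o,40); print(o,manip.read_opening(),manip.read_tcp_pos(),manip.tips_ahead)
    p=tip(); cv2.imwrite(f"pics/s3_{int(o*1000)}.png",cv2.resize(p[230:400,300:460],None,fx=3.5,fy=3.5)[:,:,::-1])
print(manip.read_time())
E
```

```text
[(np.float64(164.60607221528207), -137.6), (np.float64(49.059913766200815), 42.400000000000006)]
0 -0.0001340148233220738 [0.56087045 0.37741744 0.06022326] 0.008
0.09 24 [0.568 0.383 0.096] [0.018 0.022 0.009]
0.1 27 [0.568 0.384 0.105] [0.018 0.019 0.009]
0.11 27 [0.569 0.382 0.115] [0.018 0.024 0.009]
0.12 21 [0.566 0.382 0.125] [0.025 0.027 0.008]
0.13 85 [0.568 0.383 0.136] [0.051 0.063 0.01 ]
0.14 113 [0.568 0.38  0.144] [0.056 0.068 0.01 ]
0.15 88 [0.566 0.389 0.156] [0.066 0.072 0.01 ]
0.16 87 [0.57  0.385 0.164] [0.067 0.073 0.009]
0.17 89 [0.57  0.381 0.174] [0.07  0.086 0.01 ]
0.18 74 [0.575 0.371 0.186] [0.072 0.079 0.009]
0.19 49 [0.577 0.367 0.195] [0.065 0.071 0.009]
0.045 0.045107381983669766 [0.56016187 0.37849302 0.05996991] 0.008
0.08 1 [0.536 0.389 0.09 ] [0. 0. 0.]
0.09 22 [0.557 0.391 0.095] [0.05  0.052 0.009]
0.1 41 [0.565 0.382 0.105] [0.051 0.06  0.01 ]
0.11 29 [0.562 0.389 0.115] [0.046 0.052 0.009]
0.12 19 [0.567 0.386 0.125] [0.039 0.051 0.009]
0.13 59 [0.566 0.383 0.136] [0.078 0.075 0.01 ]
0.14 152 [0.561 0.38  0.144] [0.08  0.083 0.01 ]
0.15 55 [0.568 0.386 0.156] [0.08  0.073 0.01 ]
0.16 55 [0.57  0.386 0.165] [0.078 0.07  0.009]
0.17 32 [0.575 0.381 0.175] [0.066 0.072 0.009]
0.18 61 [0.578 0.377 0.185] [0.07  0.073 0.01 ]
0.19 83 [0.571 0.371 0.195] [0.072 0.078 0.009]
0.085 0.08526270097568402 [0.56021205 0.37839449 0.06000213] 0.008
0.1 15 [0.554 0.393 0.106] [0.073 0.074 0.007]
0.11 21 [0.565 0.386 0.116] [0.07  0.075 0.01 ]
0.12 17 [0.565 0.386 0.124] [0.067 0.075 0.008]
0.13 13 [0.574 0.379 0.134] [0.063 0.07  0.007]
0.14 36 [0.572 0.371 0.148] [0.079 0.084 0.008]
0.15 48 [0.578 0.363 0.154] [0.08  0.086 0.01 ]
0.16 118 [0.57  0.38  0.165] [0.066 0.082 0.01 ]
0.17 55 [0.572 0.388 0.175] [0.05  0.055 0.01 ]
0.18 52 [0.58  0.379 0.185] [0.053 0.069 0.01 ]
0.19 66 [0.571 0.375 0.196] [0.071 0.074 0.01 ]
12.7667
```

View pics/s3_85.png

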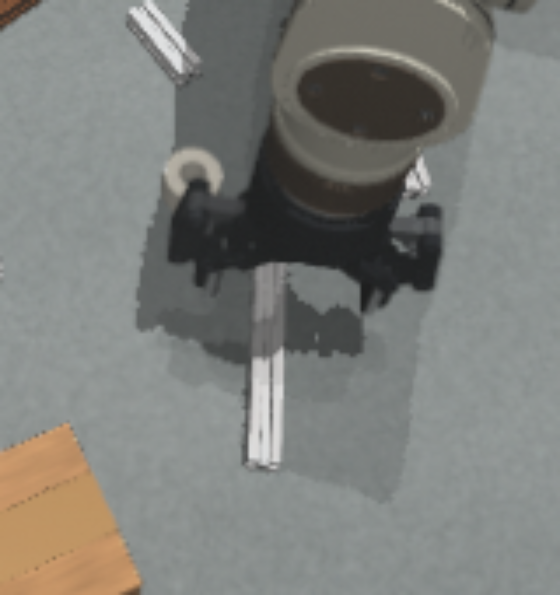

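View pics/s3_0.png

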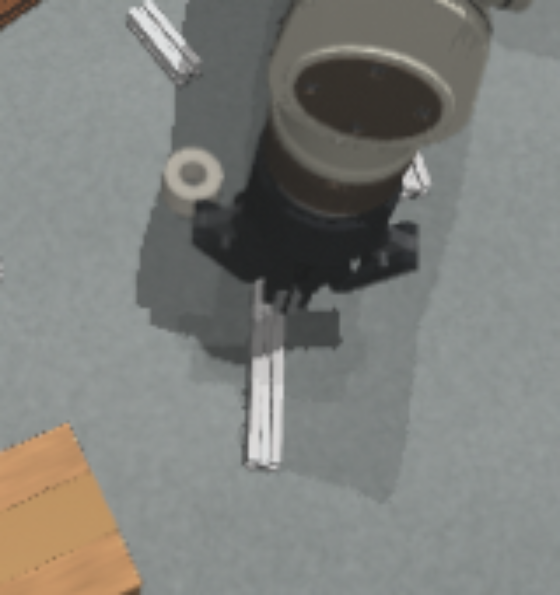

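In both images the fingertips sit about 29 mm behind the reported TCP along the tool, where the description says 8 mm ahead. The xy position is consistent. I'll allow for that offset and make a guarded descent with force checks.

```bash
cat >> h.py <<'E'
TZ=-.029   # true tip height minus... tip_z = tcp_z - TZ
def guarded(x,y,R,z0,z1,lim=4):
    manip.move_l([x,y,z0],R,.15); f0=np.array(manip.read_wrist_force())
    z=z0
    while z>z1+1e-6:
        z=max(z-.002,z1); manip.move_l([x,y,z],R,.04); f=np.array(manip.read_wrist_force())-f0
        if np.linalg.norm(f)>lim: print("contact at",z,f.round(2)); return z
    print("no contact to",z,f.round(2)); return z
E
python3 - <<'E'
from tip import *
manip.command_gripper(.045,40)
x,y,a=RA[155]; R=np.array(manip.read_tcp_rot()); R=best([x,y,.0],a)
z=guarded(x,y,R,-.008,-.024)
for n in("top","scene"):
    p,d=cams.grab_frame(n)
    c=p[110:230,140:290] if n=="top" else p[230:400,300:460]
    cv2.imwrite(f"pics/{n}4.png",cv2.resize(c,None,fx=3.5,fy=3.5)[:,:,::-1])
manip.command_gripper(0,40); print(manip.read_opening(),manip.read_time(),manip.read_wrist_force(),manip.read_tcp_pos())
E
```

```text
[(np.float64(179.99871537422746), -137.6), (np.float64(7.010436492361073), 42.400000000000006)]
no contact to -0.024 [ 0.72 -0.07 -0.31]
0.019198698324234577 16.2833 [ 0.05487907 -1.24430581  1.11878353] [ 0.56038571  0.37853171 -0.02374623]
```

View pics/scene4.png

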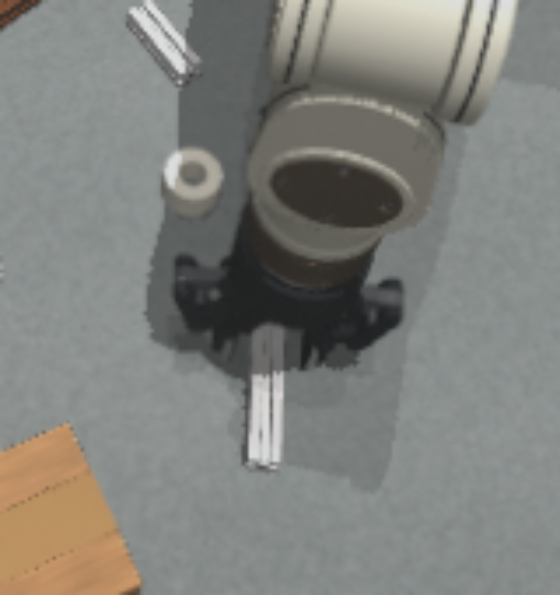

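The rail is gripped (opening 19 mm). I'll lift it, hover over lane 1 and check.

```bash
python3 - <<'E'
from h import *
x,y,a=RA[155]
manip.move_l([x,y,.06],None,.2); print(manip.read_opening())
t,R=over(155,z=.05); manip.move_l([*t,-.005],R,.12)
print(t,manip.read_tcp_pos(),manip.read_opening(),manip.read_time(),np.round(manip.read_wrist_force(),2))
for n in("top","scene"):
    p,d=cams.grab_frame(n); np.savez(f"{n}5.npz",p=p,d=d)
    c=p[90:260,310:500] if n=="top" else p[90:250,160:320]
    cv2.imwrite(f"pics/{n}5.png",cv2.resize(c,None,fx=3.5,fy=3.5,interpolation=cv2.INTER_NEAREST)[:,:,::-1])
E
```

```text
0.01927516702395081
[(np.float64(49.04559391627207), -22.05), (np.float64(164.59628522239157), 157.95)]
[ 0.57377102 -0.15383908] [ 0.5741648  -0.15352879 -0.00481293] 0.01923495935367039 19.3833 [ 0.5  0.6 -0. ]
```

View pics/scene5.png

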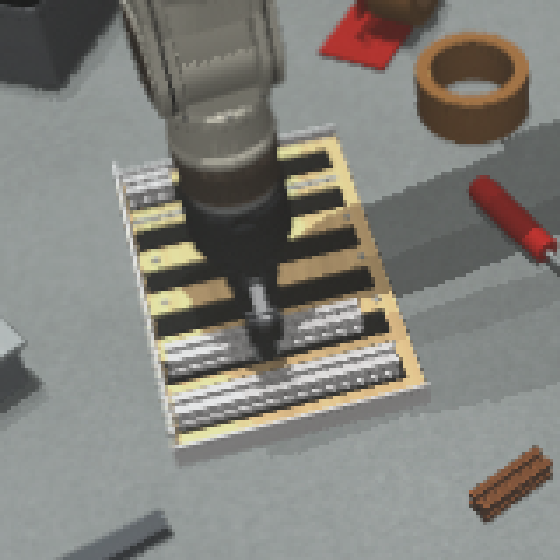

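View pics/top5.png

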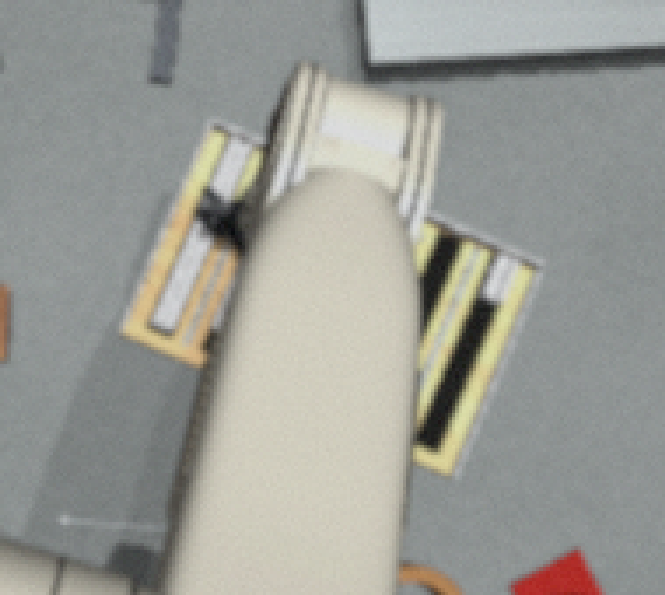

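The rail lies along lane 1 with its end near the stop. I'll lower it, release, lift and check.

```bash
cat >> h.py <<'E'
def release(t,R,zrel=-.0095):
    guarded(*t,R,-.005,zrel,6)
    manip.command_gripper(.034); manip.move_l([*t,.055],R,.2); print("t",manip.read_time())
def meas(tag,away=True):
    if away:
        q=np.array(manip.read_joint_positions()); q[0]=45; manip.move_j(q.tolist())
    out={}
    for n in("top","scene"):
        p,d=cams.grab_frame(n); np.savez(f"{n}{tag}.npz",p=p,d=d)
        c=p[90:260,310:500] if n=="top" else p[100:240,160:320]
        cv2.imwrite(f"pics/{n}{tag}.png",cv2.resize(c,None,fx=3.5,fy=3.5,interpolation=cv2.INTER_NEAREST)[:,:,::-1])
E
python3 - <<'E'
from h import *
t=target(155); R=rot(A)
release(t,R); meas("6")
E
```

```text
no contact to -0.0095 [-0.19 -0.88 -0.04]
t 21.25
```

View pics/scene6.png

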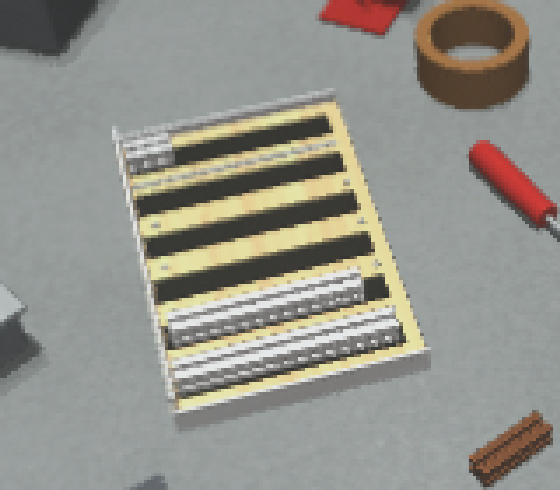

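View pics/top6.png

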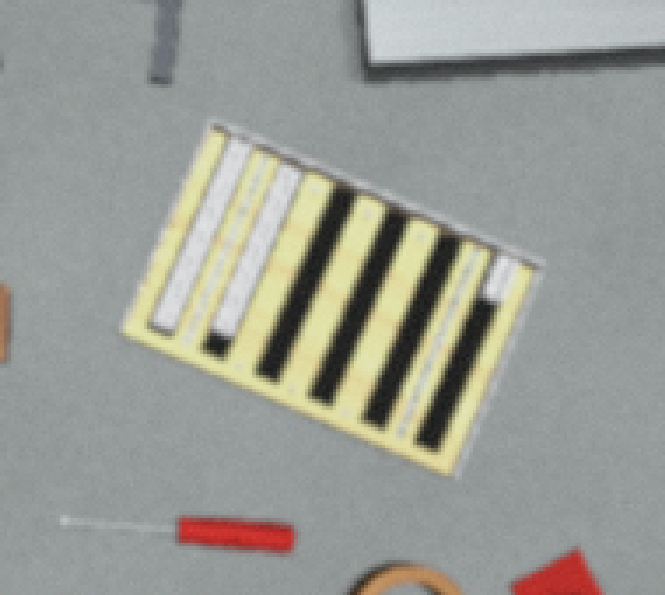

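```bash
cat >> h.py <<'E'
def lanecheck(tag):
    # top camera, in tray coordinates from top-camera strip centres (first picture)
    Mt=np.array([.5400,-.2216])
    for n,M_ in(("top",Mt),("scene",np.array([.5364,-.2191]))):
        p=np.load(f"{n}{tag}.npz")["p"]; hsv=cv2.cvtColor(p,cv2.COLOR_RGB2HSV)
        m=((hsv[...,1]<40)&(hsv[...,2]>(175 if n=="top" else 165))).astype(np.uint8)
        P=maskpts(n,m,.034)-M_; a=P@U; b=P@V
        for k in range(0,6):
            c=(2.5-k)*.05; s=(abs(b-c)<.0145)&(abs(a)<.089)
            if s.sum()<40: continue
            aa,bb=a[s],b[s]; f=np.polyfit(aa,bb,1)
            print(n,"lane",k,s.sum(),"lat mm",((bb.mean()-c)*1e3).round(1),"tilt",np.degrees(f[0]).round(1),"along",(np.percentile(aa,[1,99])*1e3-90).round(1),"w",np.sqrt(12)*bb.std().round(4))
E
python3 -c "
from h import *
lanecheck('6')"
```

```text
top lane 0 439 lat mm -0.1 tilt -0.1 along [-174.4   -6. ] w 0.02286307065990918
top lane 1 385 lat mm 1.9 tilt 0.2 along [-158.8  -10. ] w 0.022516660498395402
top lane 5 87 lat mm -0.8 tilt -0.4 along [-41.9  -4.2] w 0.020784609690826527
scene lane 0 305 lat mm -1.4 tilt 0.2 along [-174.9   -3. ] w 0.022516660498395402
scene lane 1 239 lat mm 0.4 tilt 0.0 along [-158.    -6.7] w 0.02286307065990918
scene lane 4 56 lat mm -5.1 tilt 0.0 along [-174.1   -8. ] w 0.005196152422706632
scene lane 5 61 lat mm -1.0 tilt -2.2 along [-40.8  -2. ] w 0.02424871130596428
```

Measured against the two reference cuts, the 155 sits about 1.9 mm off-centre towards +y with a gap of about 7 mm. That offset applies to all the lanes, so I'll mend this one and correct the rest.

```bash
cat >> h.py <<'E'
B=.003*U-.0018*V
E
python3 - <<'E'
from h import *
t=target(155); R=rot(A)
manip.move_ptp([*t,.05],R); manip.command_gripper(.034,40)
manip.move_l([*t,-.0095],R,.12); manip.command_gripper(0,40); print(manip.read_opening())
manip.move_l([*t,-.006],R,.05)
t2=t+B; manip.move_l([*t2,-.006],R,.05)
release(t2,R)
RA_=RA[125]; x,y,a=RA_; Rp=best([x,y,.055],a)
manip.move_ptp([x,y,.055],Rp); meas("7",away=False); lanecheck("7")
manip.command_gripper(.045,40); guarded(x,y,Rp,-.012,-.0237); manip.command_gripper(0,40); print(manip.read_opening(),manip.read_time())
E
```

```text
0.019198926896065227
contact at -0.0095 [-2.47  1.47  8.74]
t 29.025
[(np.float64(51.58686011327825), 60.05), (np.float64(128.41313988672175), 240.05)]
top lane 0 417 lat mm -0.7 tilt -0.2 along [-174.5   -6.8] w 0.021823840175367853
top lane 1 355 lat mm -0.7 tilt -0.0 along [-156.2   -8.3] w 0.020784609690826527
top lane 5 83 lat mm -1.0 tilt -0.4 along [-41.9  -5. ] w 0.020091789367798974
scene lane 0 214 lat mm -1.3 tilt 0.4 along [-122.7   -2.8] w 0.023209480821422955
scene lane 1 191 lat mm -1.1 tilt -0.5 along [-151.2   -3.9] w 0.023209480821422955
scene lane 4 51 lat mm -5.6 tilt 1.0 along [-178.1   -7.9] w 0.009006664199358161
scene lane 5 113 lat mm -0.9 tilt -0.1 along [-176.7   -2.3] w 0.02667358243656071
no contact to -0.0237 [-0.46  0.59  0.28]
0.01914610937385787 33.1
```

View pics/top7.png

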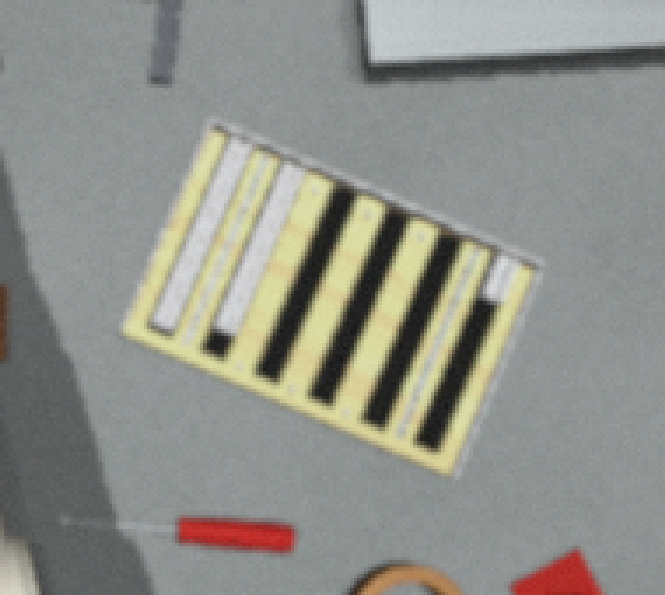

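The 155 is now centred like the reference cuts, with a gap of about 4.5 mm. The 125 is gripped, so next I'll place it and pick the 95.

```bash
cat >> h.py <<'E'
def place(L):
    x,y,a=RA[L]; manip.move_l([x,y,.055],None,.2); print("held",manip.read_opening())
    t,R=over(L,bias=B,z=.05); release(t,R,-.009)
def pick2(L):
    x,y,a=RA[L]; R=best([x,y,.055],a); manip.move_ptp([x,y,.055],R); manip.command_gripper(.045,40)
    guarded(x,y,R,-.016,-.0237); manip.command_gripper(0,40); print("grip",manip.read_opening(),manip.read_time())
E
python3 - <<'E'
from h import *
place(125)
x,y,a=RA[95]; R=best([x,y,.055],a); manip.move_ptp([x,y,.055],R); meas("8",False); lanecheck("8")
pick2(95)
E
```

```text
held 0.019282224858319146
[(np.float64(46.734671862366966), -22.05), (np.float64(133.26532813763302), 157.95)]
no contact to -0.009 [-0.35 -0.9   0.01]
t 36.8583
[(np.float64(60.69714745843724), 59.4), (np.float64(159.24662924498904), 239.4)]
top lane 0 446 lat mm 0.0 tilt -0.1 along [-174.4   -6.1] w 0.023209480821422955
top lane 1 378 lat mm -0.3 tilt 0.1 along [-156.9   -7.2] w 0.02217025033688163
top lane 2 288 lat mm -0.7 tilt -0.5 along [-128.    -8.1] w 0.021131019852340303
top lane 5 89 lat mm -0.7 tilt 0.5 along [-42.1  -4.2] w 0.020784609690826527
scene lane 0 302 lat mm -1.4 tilt 0.2 along [-175.   -3.] w 0.02286307065990918
scene lane 1 239 lat mm -1.2 tilt 0.0 along [-157.1   -4.1] w 0.02286307065990918
scene lane 2 177 lat mm -1.7 tilt -0.1 along [-126.6   -5.2] w 0.02286307065990918
scene lane 4 51 lat mm -5.1 tilt 0.0 along [-174.2   -7.9] w 0.005542562584220407
scene lane 5 60 lat mm -1.1 tilt -1.6 along [-40.8  -1.9] w 0.023902301144450504
[(np.float64(0.09780022588634552), 59.4), (np.float64(179.99772656719225), 239.4)]
no contact to -0.0237 [-0.75 -0.59  0.64]
grip 0.01905301093190933 41.4917
```

View pics/top8.png

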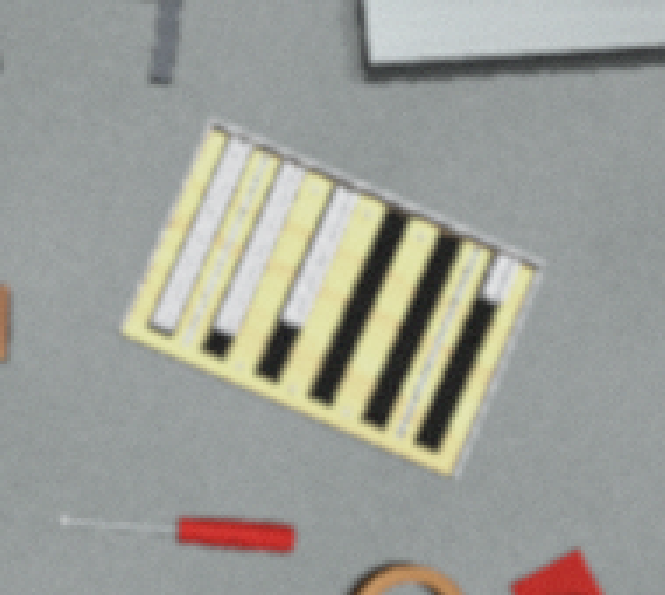

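The 125 is good: lateral error under 1 mm, gap about 5 mm. Now the 95 and the 65.

```bash
python3 - <<'E'
from h import *
place(95)
x,y,a=RA[65]; R=best([x,y,.055],a); manip.move_ptp([x,y,.055],R); meas("9",False); lanecheck("9")
pick2(65)
if abs(manip.read_opening()-.0192)<.002:
    place(65); meas("10"); lanecheck("10")
print(manip.read_time())
E
```

```text
held 0.018653275785833482
[(np.float64(65.3424809502634), -22.05), (np.float64(196.11070503240214), 157.95)]
no contact to -0.009 [-0.04 -1.5   0.61]
t 46.0167
[(np.float64(59.74133119004797), 82.8), (np.float64(120.25866880995203), 262.8)]
top lane 0 438 lat mm -0.1 tilt -0.0 along [-174.4   -6.2] w 0.02286307065990918
top lane 1 364 lat mm -0.6 tilt 0.0 along [-156.1   -7.9] w 0.021477430013854076
top lane 2 284 lat mm -0.7 tilt -0.4 along [-128.    -8.9] w 0.020784609690826527
top lane 3 211 lat mm -0.5 tilt -0.3 along [-97.3  -7.1] w 0.02043819952931275
top lane 5 88 lat mm -0.7 tilt 0.3 along [-42.1  -5. ] w 0.020784609690826527
scene lane 0 304 lat mm -1.4 tilt 0.2 along [-174.9   -3. ] w 0.022516660498395402
scene lane 1 241 lat mm -1.2 tilt 0.1 along [-157.1   -4.1] w 0.02286307065990918
scene lane 2 176 lat mm -1.6 tilt -0.1 along [-126.6   -5.2] w 0.02286307065990918
scene lane 3 131 lat mm -1.7 tilt 0.2 along [-98.1  -4. ] w 0.023209480821422955
scene lane 4 53 lat mm -5.0 tilt 0.1 along [-174.2   -7.9] w 0.005542562584220407
scene lane 5 62 lat mm -1.0 tilt 0.9 along [-76
[... 630 characters left out ...]
along [-97.7  -7.1] w 0.020784609690826527
top lane 4 141 lat mm -0.7 tilt 0.1 along [-67.7  -6.5] w 0.02043819952931275
top lane 5 87 lat mm -0.7 tilt 0.3 along [-41.9  -5. ] w 0.021131019852340303
scene lane 0 307 lat mm -1.4 tilt 0.2 along [-174.9   -3. ] w 0.022516660498395402
scene lane 1 244 lat mm -1.3 tilt 0.0 along [-157.1   -4.2] w 0.02286307065990918
scene lane 2 179 lat mm -1.7 tilt -0.1 along [-126.6   -5.2] w 0.023209480821422955
scene lane 3 135 lat mm -1.8 tilt 0.5 along [-147.9   -4. ] w 0.023209480821422955
scene lane 4 138 lat mm -1.9 tilt 2.1 along [-172.4   -4.1] w 0.021823840175367853
scene lane 5 61 lat mm -1.0 tilt -2.2 along [-40.8  -2. ] w 0.02424871130596428
57.175
```

View pics/top10.png

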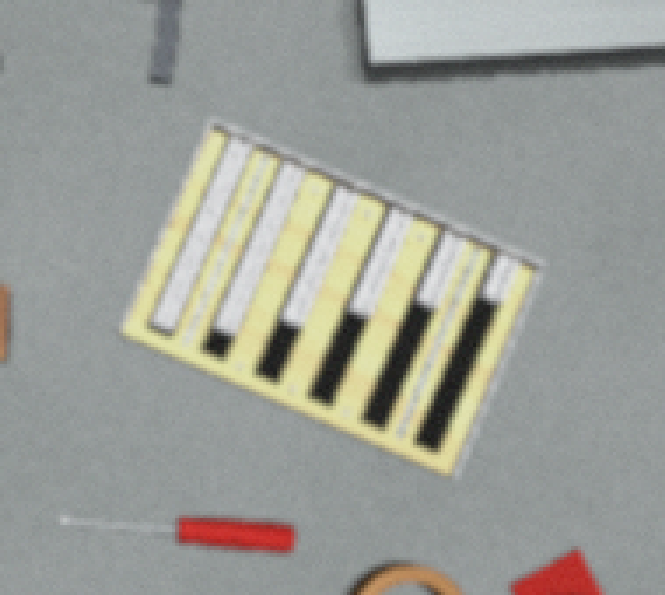

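View pics/scene10.png

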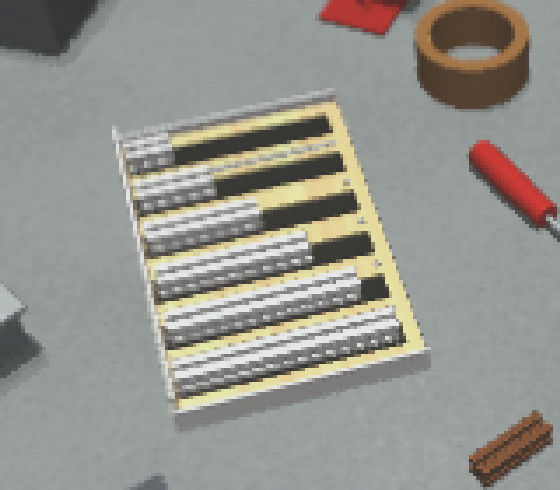

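Both views show a clean staircase from 175 down to 40. The four placed cuts match the reference cuts to within about 1 mm sideways, and all have small gaps. The arm is clear, so I'm handing in.

```bash
python3 -c "
from rig import manip
print(manip.read_tcp_pos(),manip.read_opening(),manip.read_time()); manip.close_job()"
```

```text
[0.45551543 0.45403858 0.05608028] 0.03425069748236279 57.175
the job is handed in; nothing more can be done
```

I laid the 155, 125, 95 and 65 mm cuts in lanes 1 to 4, so the lengths now step down from the 175 to the 40. The job went in at about 57 s of the 96 s, with the gripper open and the arm clear of the tray.

**Last checks:**
- **Position:** in both cameras all four cuts lie flat. They are within about 1 mm sideways of the two cuts already in place, and the tilts I could trust are 0.5° or less. The gap to the back stop is about 4–6 mm.
- **Existing cuts:** the 175 and 40 did not move.
- **Outlier readings:** the scene camera gave tilts of 2.1° for lane 4 and −2.2° for the 40 mm cut. The top camera shows 0.1° and 0.3° there. I put the lane 4 figure down to the bright line beside it and the other to how short that cut is.

**What went wrong or disagreed:**
- **Missed first grasp:** the fingertips really stand about 29 mm behind the reported TCP, not 8 mm ahead of it. I measured this from the depth images, corrected for it and approached with force checks.
- **Camera offset:** the two cameras disagreed by about 4 mm, so I averaged them.
- **155 moved once:** it first landed about 2 mm off-centre with a 7 mm gap. I re-gripped it and shifted it, and used the same correction for the others. Setting it down again gave a brief contact of about 9 N.

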